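# Set the tape length on a carton-taping dispenser

## Robot

A 6-joint arm with a two-finger parallel gripper is mounted at the origin on the work surface. World frame = base frame: x ahead of the robot, y to its left, z up, the work surface at z = 0. Lengths are in m, angles in rad, forces in N, time in s.
With the tool pointing down it reaches from about 0.35 to 0.725 m from the base axis. Payload 4.3 kg.
Tool frame: the origin (TCP) lies at the very end of the fingers, on their centre line; the grasp point (between the pads) lies 19 mm behind it; z points along the fingers, y is the direction in which the jaws open and shut (so a half turn about z gives the same grasp; the last joint's range is limited). The gripper opens to 85 mm and grips with 20 to 120 N. Pads are 22 mm wide; open, the fingers measure 114 mm over their backs; the gripper's body (76 mm by 85 mm) begins 54 mm behind the grasp point. The pads swing forward as they close: fully open they stand 13 mm farther back than shut.
Start: joints at [-1.393, 0.377, 0.081, 1.274, 0, 1.46], TCP at [0.163, -0.551, 0.231] pointing down, gripper open.
Joint ranges: [-2.72, 2.72], [-0.84, 1.66], [-1.02, 1.22], [-1.77, 2.12], [-1.37, 1.28], [-3.14, 3.14]. Speed limits (rad/s): [2.57, 2.57, 3.14, 3.14, 3.14, 3.14].

## Interface

Orientations are given as a unit quaternion [x, y, z, w].
In Python, from workcell import sensors, cams, manip gives the robot as it stands.
- The arm moves only by the shell command python3 -m handwheel 'ROWS' [FORCE]. ROWS is a JSON object of lists of equal length, an entry for each row: "travel": the shift along the tool's x, y, z in cm, a list of three; "yaw": the turn about the tool's z in degrees; "fingers": the closure in counts, from 0 (fully open) to 255 (shut). In form: {"travel": [[tx, ty, tz], ...], "yaw": [yaw, ...], "fingers": [fingers, ...]}. A call has exactly 5 rows; each row is the pose to reach, as a shift and turn from the pose commanded when the call began, along the tool's axes at that moment; what a row does not reach only later rows make up. A row lasts 1/12 s, in which the tool goes at most 41.7 mm and 7.16 degrees, less where a joint would pass 70% of its speed; a pose out of reach is approached as far as the arm can. A call with a gripper value outside its range is refused whole. The fingers move at their own pace and stop on an object; FORCE is the grip in N (left out, the last holds). Time passes only in rows, so rows that repeat a pose let the fingers close, or fill a call up. It gives the time, the measured TCP pose, the force and the opening at its end, in the units of the state.
- sensors.observe(): the state, without advancing time (a new reading comes with each control period).
- cams.read_camera(name): name is "side" or "top" or "wrist"; returns the picture (400x640x3 uint8, red, green, blue); there is no depth.
- cams.camera_params(name): a dict with "camera_matrix" (3x3 intrinsics, pixels), "extrinsics" (4x4, takes a point from world to camera coordinates). Camera axes: x right, y down, z forward; pixel columns grow to the right and rows downward; lengths in m; the calibration is good to about 2 mm. A picture is of the moment at which its call begins: read the wrist's pose just before it. camera_params takes no time and is no camera call; for the wrist camera it gives the pose at the moment of the call.
- manip.finish_job(): hands the job in, once; it reports no verdict.
Trained networks look in the newest picture that a camera, given by its name, has taken for a name from the list of things; names that differ only in an ending like _2 or _b are one class to them, and where a whole thing is asked for, a point or a joint stands for the part that bears it (a point fixed in the world has none). Each returns a list of dicts, best first, with "score" (0 to 1); they miss things now and then, are a little off and sometimes report something else, mostly with a low value. They report only what shows in the picture. A call takes as long as a camera call.
- cams.search_frame(camera, target): "position" ([column, row] in pixels, amid what is visible of it).
- cams.masks_of(camera, target): "mask" (400x640 bool, what is visible of it) and "position" ([column, row] in pixels, amid what is visible of it).
The state is a dict: "t": time; "q": joint angles; "qvel": joint speeds; "joint_torque": joint torques, N m; "ee_pos": TCP position; "ee_rot": TCP orientation; "ft_force": force on the tool from outside, world axes, zero at the start; "torque": the same for the moment, N m; "opening": finger opening in m.
Only numpy, scipy, OpenCV 4.12 (cv2) and the standard library are available. Lean on these libraries where they do the work, as an engineer would, in place of code of your own. Each camera call takes 0.05 s, during which the arm holds its last target. There are 200 camera calls.

## Task

On the tape dispenser, turn only the outer ring of the two nested knobs clockwise until its pin bears lightly against the steel stop pin; do not force the stop, and leave the inner speed knob as it is set. Then, with the ring left against the stop, push the feed button fully down and let it come up again. Leave the other things on the bench undisturbed.

Things in the scene. Friction and masses are not known exactly. Their poses are not given: they have to be found in the camera images.
- dispenser: bench paper-tape dispenser fixed to the table: grey box 220 (x) x 360 (y) x 70 mm, flat top deck at 70 mm. Origin on its underside, below the knobs' common axis; x points from its front (robot side) to its rear, y to its left, z up. A paper tape roll stands half sunk at y = +130 mm (rising 50 mm above the deck).
- length_ring: OUTER of two concentric upright-axis knobs: black fluted ring 54 mm across, wall 5 to 40 mm above the deck, on a skirt 80 mm across, 5 mm thick. Origin on the axis at deck height, z up; its -x axis points at its pin. Friction 0.35 N m (7 N at the pin), stays where left. The stop lies 0.4 to 1.45 rad of turning clockwise (from above) of the pin, the way is free.
- ring_grip (a point): point on the common axis, 33 mm above the deck: the height for the middle of the finger pads when the ring is gripped from above. Fingertips 14 mm above the deck clear the pins (tops at 11 and 12 mm); pads wholly above 40 mm would hold the inner knob instead.
- ring_pin (a point): the ring's upright steel pin (10 mm across, top 11 mm above the deck), carried on an arm 52 mm from the axis; point on the pin's axis 6 mm above the deck
- stop: the length stop: a steel pin on a small clamp, fixed on the dial plate beside the ring. Origin on the knobs' axis at deck height; its own -x axis points at the stop pin. It is slight: it must not be loaded with more than 15 N by the ring's pin.
- stop_pin (a point): the stop's upright steel pin, 10 mm across, top 12 mm above the deck, 52 mm from the knobs' axis; point on the pin's axis 6 mm above the deck. When the ring's pin touches it the two pins' axes are 10 mm apart.
- speed_mark (a point): end of the white line on top of the INNER knob (tape speed): a smooth grey knob 40 mm across from 40 to 62 mm above the deck, on the same axis as the ring, easily turned (0.02 N m). Point 18 mm from the axis at the knob's top.
- feed_button_top (a point): centre of the top of the black round feed push button (30 mm across) in a grey housing on the deck, 35 mm to the front and 115 mm to the right of the knobs' axis. It is pressed straight down.
- feed_button (a joint): travel of the feed button: 0 up, 0.006 m fully down; a spring brings it back up, fully down takes 5 N
- deck_marker_mid (a point): felt marker lying on the dispenser's deck behind the knobs, 135 x 13 x 13 mm; bystander; point at its centre
- eraser_mid (a point): white eraser block on the deck's right rear, 45 x 20 x 13 mm; bystander; point at its centre
- marker_a_mid (a point): felt marker on the table, 135 x 13 x 13 mm; bystander; point at its centre
- tape_roll_mid (a point): roll of brown tape lying flat on the table, 90 mm across, 48 mm high; bystander; point at its centre
- bottle_mid (a point): clear bottle standing on the table, 64 mm across, 190 mm high; bystander; point at its centre
- small_carton_mid (a point): small brown carton on the table, 130 x 90 x 60 mm; bystander; point at its centre

How it is judged:
By the outcome, as a careful person would: the job done as asked, in the order asked, and still so for the second after the job is handed in, with the robot touching nothing.
It also fails if it takes over 51 s, if anything falls off the work surface, if the arm or the gripper's body presses on something with over 40 N, if the wrist force passes 120 N, or if a joint passes its speed limit or range.

## Working session

There is one attempt and no reset: what is moved stays moved. The work goes in short steps, Python scripts to look and compute and a shell command to move; the robot and the scene stay as the last step left them, time stands still between calls to the robot, and variables do not carry over. Pictures are saved under pics/ and viewed, about 8 in all and at most 12, crops included, and the job is handed in when it is done.

```bash
mkdir -p pics; cat > h.py <<'E'
import numpy as np, cv2
from workcell import sensors, cams, manip
from scipy.spatial.transform import Rotation as R
def ray(name,uv):
    p=cams.camera_params(name);K=np.array(p["camera_matrix"]);T=np.array(p["extrinsics"])
    d=T[:3,:3].T@np.linalg.inv(K)@[uv[0],uv[1],1];o=-T[:3,:3].T@T[:3,3];return o,d
def atz(name,uv,z):
    o,d=ray(name,uv);return o+d*(z-o[2])/d[2]
def proj(name,P):
    p=cams.camera_params(name);K=np.array(p["camera_matrix"]);T=np.array(p["extrinsics"])
    c=K@(T[:3,:3]@np.array(P)+T[:3,3]);return c[:2]/c[2]
def shot(name,f):
    im=cams.read_camera(name);cv2.imwrite("pics/"+f,cv2.cvtColor(im,cv2.COLOR_RGB2BGR));return im
E
python3 - <<'E'
from h import *
s=sensors.observe();print(s["t"],s["ee_pos"],s["ee_rot"],s["opening"])
a=shot("top","t0.png");b=shot("side","s0.png")
Z=dict(length_ring=.1,stop_pin=.076,ring_pin=.076,speed_mark=.132,feed_button_top=.1,stop=.08)
for c in("top","side"):
  for n,z in Z.items():
    for r in cams.search_frame(c,n)[:2]: print(c,n,np.round(r["position"],1),round(r["score"],2),np.round(atz(c,r["position"],z),3))
E
```

```text
0.0 [ 0.16309264 -0.55071128  0.23036601] [ 9.89663720e-01  1.43403950e-01 -4.01599059e-05 -1.01308565e-03] 0.0853443577978894
top length_ring [317.  196.5] 0.55 [ 0.539 -0.018  0.1  ]
top stop_pin [320.4 200.7] 0.51 [ 0.529 -0.027  0.076]
top ring_pin [323.3 198.8] 0.63 [ 0.533 -0.035  0.076]
top speed_mark [323.1 194.6] 0.77 [ 0.542 -0.033  0.132]
side length_ring [326.6 205.8] 0.75 [ 0.542 -0.063  0.1  ]
side ring_pin [327.1 205.5] 0.73 [ 0.545 -0.043  0.076]
side feed_button_top [324.6 231.9] 0.69 [ 0.53  -0.146  0.1  ]
```

View pics/t0.png

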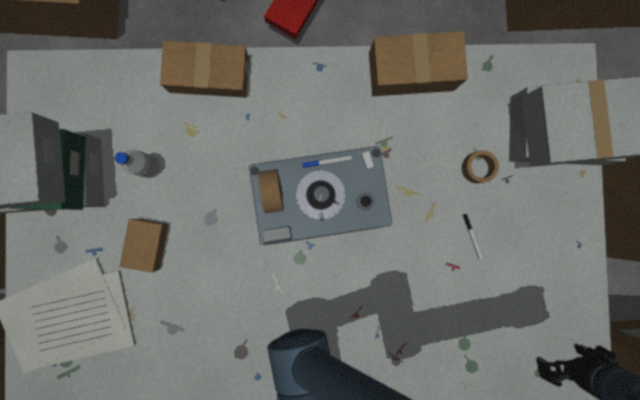

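View pics/s0.png

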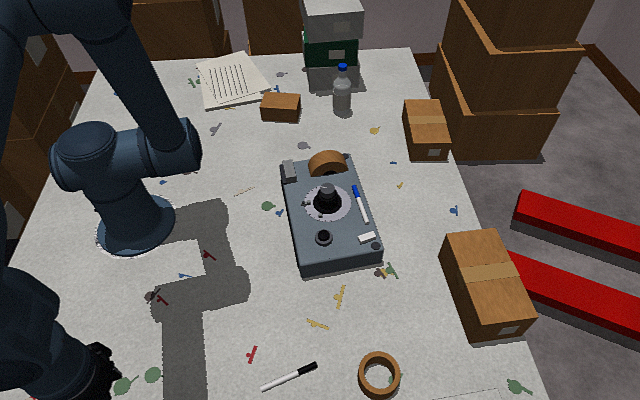

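The top view shows the dispenser at (320,195), yawed about +9°, with the knobs at (321,195) and the button at (366,201). The side view agrees. Next I'll move the wrist camera closer.

```bash
python3 - <<'E'
from h import *
s=sensors.observe();p=cams.camera_params("wrist");T=np.array(p["extrinsics"])
W=np.eye(4);W[:3,:3]=R.from_quat(s["ee_rot"]).as_matrix();W[:3,3]=s["ee_pos"]
print(np.round(np.linalg.inv(T@W),3));print(np.round(p["camera_matrix"],0), np.round(W,3))
E
python3 -m handwheel '{"travel":[[4,-4,-1],[8,-7,-2],[12,-11,-3],[15,-14,-3],[18,-16,-3]],"yaw":[-7,-14,-21,-28,-35],"fingers":[0,0,0,0,0]}'
python3 -c "
from h import *
s=sensors.observe();print(s['q'],s['ee_pos'],s['ee_rot'])"
```

```text
[[-0.    -0.947 -0.32   0.082]
 [ 1.    -0.     0.    -0.   ]
 [-0.    -0.32   0.947 -0.143]
 [ 0.     0.     0.     1.   ]]
[[353.   0. 327.]
 [  0. 353. 198.]
 [  0.   0.   1.]] [[ 0.959  0.284  0.     0.163]
 [ 0.284 -0.959 -0.    -0.551]
 [-0.     0.    -1.     0.231]
 [ 0.     0.     0.     1.   ]]
t: 1.12
ee_pos: [0.2711, -0.3744, 0.2604]
ee_rot: [0.9, 0.437, 0.0, 0.001]
ft_force: [1.1, -0.1, -0.1]
opening: 0.0857
[-1.08140311e+00  1.39568672e-01 -1.59447943e-01  1.27034196e+00
  3.46903848e-05  1.15660672e+00] [ 0.27112639 -0.37437547  0.26044899] [8.99666217e-01 4.36577806e-01 4.43575090e-05 7.17713624e-04]
```

```bash
python3 -m handwheel '{"travel":[[4,0,0],[8,0,0],[12,0,0],[16,0,0],[20,0,0]],"yaw":[-7,-14,-21,-28,-35],"fingers":[0,0,0,0,0]}'
python3 -m handwheel '{"travel":[[3,2,0],[6,4,0],[9,6,0],[12,8,0],[15,11,1]],"yaw":[-6,-12,-18,-24,-28],"fingers":[0,0,0,0,0]}'
python3 -c "
from h import *
s=sensors.observe();print(s['q'],s['ee_pos'])
o=R.from_quat(s['ee_rot']).inv().apply(np.array([.545,-.035,.19])-s['ee_pos']);print(o*100)"
```

```text
t: 1.53
ee_pos: [0.3961, -0.2176, 0.26]
ee_rot: [0.726, 0.687, 0.0, 0.001]
ft_force: [-0.4, -0.7, -0.3]
opening: 0.0855
t: 1.95
ee_pos: [0.5138, -0.0759, 0.2521]
ee_rot: [0.539, 0.842, 0.0, 0.002]
ft_force: [1.2, -0.8, 1.3]
opening: 0.0857
[-2.68664203e-01  2.55405376e-01 -3.60567671e-02  1.27615478e+00
 -3.88535381e-04  8.69864995e-01] [ 0.51377075 -0.07592156  0.25207547]
[2.42204391 4.53646789 6.21177915]
```

```bash
python3 -m handwheel '{"travel":[[1,1.5,1.2],[2,3,2.5],[2.4,4.5,3.5],[2.4,4.5,3.5],[2.4,4.5,3.5]],"yaw":[0,0,0,0,0],"fingers":[0,0,0,0,0]}'
cat > look.py <<'E'
import sys
from h import *
s=sensors.observe();print(s["t"],np.round(s["ee_pos"],4),np.round(s["q"],2),round(2*np.degrees(np.arctan2(s["ee_rot"][1],s["ee_rot"][0])),2))
im=shot("wrist",sys.argv[1]+".png")
for n,z in dict(length_ring=.1,stop_pin=.076,ring_pin=.076,speed_mark=.132,feed_button_top=.1,stop=.08).items():
    for r in cams.search_frame("wrist",n)[:2]: print(n,np.round(r["position"],1),round(r["score"],2),np.round(atz("wrist",r["position"],z),4))
E
python3 look.py w1
```

```text
t: 2.37
ee_pos: [0.5434, -0.0366, 0.2145]
ee_rot: [0.54, 0.841, -0.001, -0.001]
ft_force: [-1.0, 0.2, -0.1]
opening: 0.0853
2.3667 [ 0.5434 -0.0366  0.2145] [-0.18  0.32 -0.04  1.21 -0.    0.96] 114.57
length_ring [328.5 157.7] 0.73 [ 0.5335 -0.0124  0.1   ]
stop_pin [268.  145.4] 0.74 [ 0.4874 -0.0283  0.076 ]
ring_pin [331.  160.8] 0.86 [ 0.539  -0.0189  0.076 ]
speed_mark [337.2 192.3] 0.83 [ 0.546  -0.0257  0.132 ]
speed_mark [335.4 144.6] 0.28 [0.5313 0.0032 0.132 ]
feed_button_top [256.8 286.3] 0.59 [ 0.5245 -0.1384  0.1   ]
stop [264.4 142.5] 0.62 [ 0.4844 -0.0262  0.08  ]
stop [361.5 333.6] 0.54 [ 0.6357 -0.1594  0.08  ]
```

View pics/w1.png

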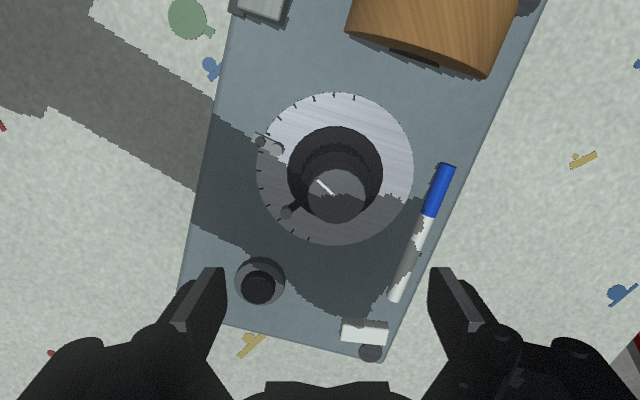

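```bash
python3 - <<'E'
from h import *
im=cv2.imread("pics/w1.png")[85:260,240:430]
im=cv2.convertScaleAbs(cv2.resize(im,None,fx=4,fy=3.4*4/3.4*.857,interpolation=2),alpha=1.8,beta=20)
im=cv2.resize(im,(760,600));cv2.imwrite("pics/w1c.png",im)
for uv,z in [((337,196),.132),((335,168),.07)]: print(atz("wrist",uv,z))
for r in cams.masks_of("wrist","speed_mark")[:1]+cams.masks_of("wrist","ring_pin")[:1]:
    ys,xs=np.nonzero(r["mask"]);print(len(xs),xs.min(),xs.max(),ys.min(),ys.max(),r["position"])
E
```

```text
[ 0.54691868 -0.02789198  0.132     ]
[ 0.54527796 -0.02407531  0.07      ]
2768 307 365 163 222 [337.1, 192.1]
4583 280 382 126 219 [328.8, 160.2]
```

View pics/w1c.png

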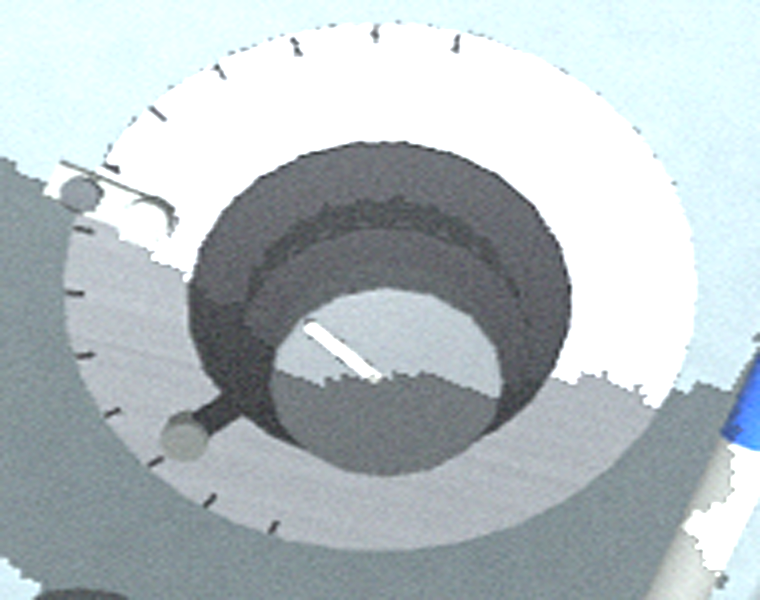

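```bash
python3 - <<'E'
from h import *
f=lambda x,y:(240+x/4,85+y*175/600)
c={}
for n,uv,z in [("knob",(386,381),.132),("skirt",(380,297),.075),("dial",(381,285),.071),("rpin",(184,430),.081),("spA",(80,192),.082),("spB",(150,210),.082)]:
    c[n]=atz("wrist",f(*uv),z)
    print(n,np.round(f(*uv),1),np.round(c[n],4))
ax=np.array([.5463,-.0262])
for n in ("rpin","spA","spB"):
    d=c[n][:2]-ax;print(n,np.hypot(*d),np.degrees(np.arctan2(d[1],d[0])))
s=sensors.observe();print(s["ee_pos"],s["q"])
E
```

```text
knob [336.5 196.1] [ 0.5465 -0.0278  0.132 ]
skirt [335.  171.6] [ 0.5458 -0.0255  0.075 ]
dial [335.2 168.1] [ 0.5453 -0.0236  0.071 ]
rpin [286.  210.4] [ 0.5217 -0.0716  0.081 ]
spA [260. 141.] [ 0.481  -0.0258  0.082 ]
spB [277.5 146.2] [ 0.495 -0.024  0.082]
rpin 0.051672705253801667 -118.46075047639481
spA 0.06533255864121403 179.65933464809703
spB 0.05134301184826643 177.5262437386315
[ 0.54374415 -0.0375189   0.21549718] [-1.85227698e-01  3.19964859e-01 -4.25345080e-02  1.20759760e+00
 -1.14481652e-04  9.58891184e-01]
```

```bash
python3 -m handwheel '{"travel":[[0.5,0.3,2],[0.95,0.7,4],[0.95,0.7,6],[0.95,0.7,7],[0.95,0.7,7]],"yaw":[0,0,0,0,0],"fingers":[0,0,0,0,0]}'
python3 -c "
from h import *
s=sensors.observe();print(s['ee_pos'],s['ft_force'],s['torque'])
o=R.from_quat(s['ee_rot']).inv().apply(np.array([.546,-.026,.084])-s['ee_pos']);print(o*100)"
python3 look.py w2
```

```text
t: 3.23
ee_pos: [0.5441, -0.0253, 0.1427]
ee_rot: [0.541, 0.841, -0.001, -0.002]
ft_force: [-0.6, -0.6, -0.0]
opening: 0.0856
[ 0.54412324 -0.02531005  0.14265452] [-0.58546301 -0.59914554 -0.04925506] [-0.05596452 -0.02112607  0.01916962]
[-0.15589159  0.16677191  5.86441733]
3.2333 [ 0.5441 -0.0253  0.1427] [-0.16  0.36 -0.17  1.04 -0.    0.98] 114.49
stop_pin [241.2 180.2] 0.79 [ 0.4886 -0.0274  0.076 ]
ring_pin [328.4 202.7] 0.6 [ 0.5451 -0.0185  0.076 ]
ring_pin [229.2 359.5] 0.38 [ 0.529  -0.1639  0.076 ]
speed_mark [327.5 254.9] 0.92 [ 0.5477 -0.026   0.132 ]
feed_button_top [229.9 356.5] 0.7 [ 0.5268 -0.1373  0.1   ]
stop [239.3 179.5] 0.84 [ 0.4882 -0.026   0.08  ]
stop [327.6 253.3] 0.16 [ 0.5586 -0.0496  0.08  ]
```

View pics/w2.png

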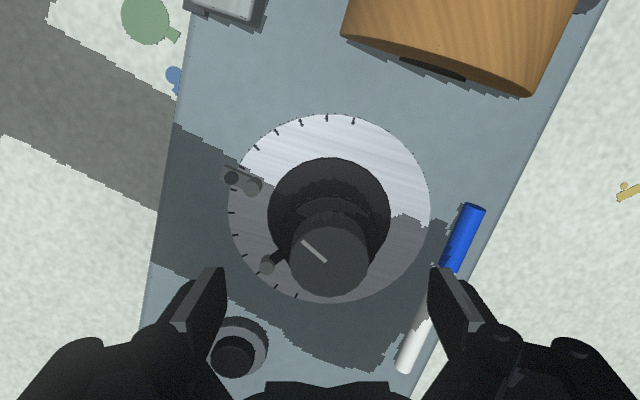

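```bash
python3 - <<'E'
from h import *
s=sensors.observe();Rm=R.from_quat(s["ee_rot"]);ax=np.array([.5465,-.027,.083])
for uv,z in [((329,262),.132),((461,205),.083),((470,270),.083),((445,270),.083),((400,365),.083),((412,345),.083),((267,266),.081),((251,187),.082),((234,353),.1)]:
    P=atz("wrist",uv,z);d=P-ax;print(uv,np.round(P,4),"tool rel axis mm",np.round(Rm.inv().apply(d)*1000,1),np.round(np.hypot(*d[:2])*1e3,1),np.round(np.degrees(np.arctan2(d[1],d[0])),1))
E
```

```text
(329, 262) [ 0.5497 -0.0291  0.132 ] tool rel axis mm [ -3.3   2.2 -49. ] 3.9 -32.7
(461, 205) [0.6196 0.0165 0.083 ] tool rel axis mm [ 9.3 84.6  0.1] 85.1 30.8
(470, 270) [ 0.6492 -0.0204  0.083 ] tool rel axis mm [-36.6  96.2   0.2] 102.9 3.7
(445, 270) [ 0.6341 -0.0273  0.083 ] tool rel axis mm [-36.5  79.6   0.2] 87.6 -0.2
(400, 365) [ 0.6446 -0.1097  0.083 ] tool rel axis mm [-115.9   55.     0.3] 128.3 -40.1
(412, 345) [ 0.6438 -0.0901  0.083 ] tool rel axis mm [-97.8  62.4   0.3] 116.0 -33.0
(267, 266) [ 0.5255 -0.0745  0.081 ] tool rel axis mm [-34.5 -38.7   2. ] 51.9 -113.8
(251, 187) [ 0.4966 -0.0268  0.082 ] tool rel axis mm [ 20.8 -45.4   0.9] 49.9 179.8
(234, 353) [ 0.5282 -0.1332  0.1   ] tool rel axis mm [-89.1 -60.6 -17. ] 107.8 -99.8
```

```bash
python3 -m handwheel '{"travel":[[-0.3,0.2,1],[-0.3,0.2,2.5],[-0.3,0.2,4],[-0.3,0.2,5.2],[-0.3,0.2,5.9]],"yaw":[0,0,0,0,0],"fingers":[0,0,0,0,0]}' 30
python3 -m handwheel '{"travel":[[0,0,0],[0,0,0],[0,0,0],[0,0,0],[0,0,0]],"yaw":[0,0,0,0,0],"fingers":[30,60,60,60,60]}' 30
python3 -c "
from h import *
s=sensors.observe();print(s['ee_pos'],s['opening'],s['ft_force'],s['torque'])"
python3 look.py w3
```

```text
t: 4.0
ee_pos: [0.5485, -0.0275, 0.0842]
ee_rot: [0.541, 0.841, -0.0, -0.001]
ft_force: [-0.7, -0.1, 0.0]
opening: 0.0856
t: 4.42
ee_pos: [0.55, -0.0276, 0.0869]
ee_rot: [0.541, 0.841, 0.0, 0.001]
ft_force: [0.2, -0.5, 0.2]
opening: 0.0655
[ 0.5500311  -0.02758618  0.08690285] 0.06547797090680195 [ 0.15741951 -0.47042911  0.23052717] [-0.00504314 -0.01249609 -0.01216989]
4.4167 [ 0.55   -0.0276  0.0869] [-0.17  0.41 -0.25  0.9  -0.    0.98] 114.49
length_ring [320.5 230.7] 0.7 [ 0.5368 -0.0056  0.1   ]
stop_pin [203.8 202.2] 0.68 [ 0.4859 -0.0246  0.076 ]
ring_pin [326.  231.5] 0.83 [ 0.5431 -0.0146  0.076 ]
speed_mark [314.3 319.5] 0.75 [ 0.5423 -0.0221  0.132 ]
speed_mark [338.5 154.3] 0.56 [0.5261 0.0312 0.132 ]
feed_button_top [321.8 229.1] 0.46 [ 0.5366 -0.0045  0.1   ]
stop [202.1 200.1] 0.69 [ 0.4854 -0.0219  0.08  ]
```

View pics/w3.png

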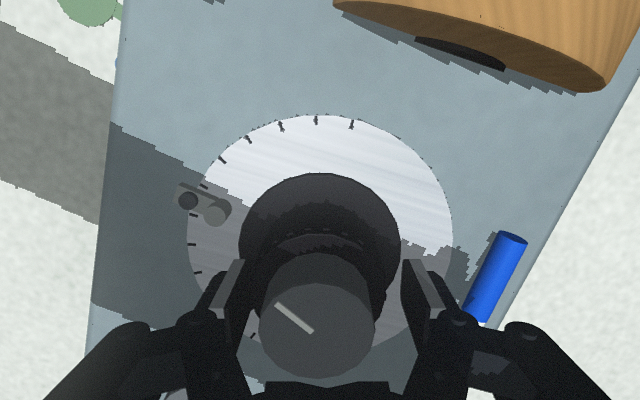

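```bash
python3 -m handwheel '{"travel":[[0,-0.2,0],[0,-0.2,0],[0,-0.2,0],[0,-0.2,0],[0,-0.2,0]],"yaw":[0,0,0,0,0],"fingers":[60,75,85,88,90]}' 30
python3 -m handwheel '{"travel":[[0,0,0],[0,0,0],[0,0,0],[0,0,0],[0,0,0]],"yaw":[0,0,0,0,0],"fingers":[95,100,110,120,130]}' 30
python3 -c "
from h import *
s=sensors.observe();print(s['ee_pos'],s['opening'],s['ft_force'],s['torque'])"
```

```text
t: 5.18
ee_pos: [0.5473, -0.0284, 0.086]
ee_rot: [0.541, 0.841, -0.0, -0.0]
ft_force: [-1.2, -0.3, 0.3]
opening: 0.055
t: 5.6
ee_pos: [0.5467, -0.0286, 0.0862]
ee_rot: [0.541, 0.841, -0.001, -0.0]
ft_force: [-3.7, -1.4, 4.8]
opening: 0.053
[ 0.5466983  -0.02863278  0.08623721] 0.05297557395679312 [-3.67051176 -1.4116755   4.78389141] [-0.38607466  0.926598    0.0419165 ]
```

```bash
cat > st.py <<'E'
from h import *
s=sensors.observe();r=s["ee_rot"];print("yaw",round(2*np.degrees(np.arctan2(r[1],r[0])),2),"F",np.round(s["ft_force"],1),"M",np.round(s["torque"],2),"op",round(s["opening"],4),"pos",np.round(s["ee_pos"],4))
E
python3 -m handwheel '{"travel":[[0,0,0],[0,0,0],[0,0,0],[0,0,0],[0,0,0]],"yaw":[3,6,9,12,15],"fingers":[130,130,130,130,130]}' 30 >/dev/null
python3 st.py
python3 -m handwheel '{"travel":[[0,0,0],[0,0,0],[0,0,0],[0,0,0],[0,0,0]],"yaw":[4,8,12,16,20],"fingers":[130,130,130,130,130]}' 30 >/dev/null
python3 st.py; python3 look.py w4
```

```text
yaw 99.38 F [-6.8 -3.4  6.5] M [-0.46  1.14  0.38] op 0.0535 pos [ 0.5463 -0.0287  0.0862]
yaw 79.33 F [-6.6 -2.3  8.1] M [-0.48  1.31  0.37] op 0.0533 pos [ 0.5458 -0.0287  0.0862]
6.4333 [ 0.5458 -0.0287  0.0862] [-0.17  0.41 -0.26  0.9  -0.    1.59] 79.33
length_ring [326.  230.4] 0.73 [ 0.55   -0.0035  0.1   ]
stop_pin [210.5 275.4] 0.59 [ 0.4871 -0.0274  0.076 ]
speed_mark [324.7 319.3] 0.55 [ 0.5464 -0.0208  0.132 ]
stop [206.8 271.9] 0.7 [ 0.4879 -0.0231  0.08  ]
stop [326.2 231. ] 0.45 [ 0.5483 -0.0125  0.08  ]
```

View pics/w4.png

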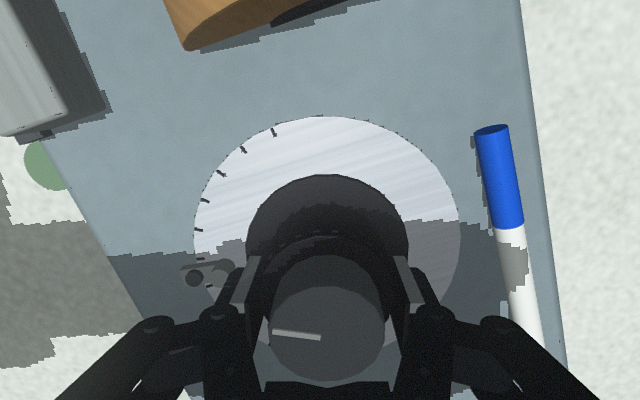

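```bash

python3 -m handwheel '{"travel":[[0,0,0],[0,0,0],[0,0,0],[0,0,0],[0,0,0]],"yaw":[2.5,5,7.5,9,10],"fingers":[130,130,130,130,130]}' 30 >/dev/null
python3 st.py
python3 -m handwheel '{"travel":[[0,0,0],[0,0,0],[0,0,0],[0,0,0],[0,0,0]],"yaw":[0.4,0.8,1.2,1.6,2],"fingers":[130,130,130,130,130]}' 30 >/dev/null
python3 st.py
python3 -m handwheel '{"travel":[[0,0,0],[0,0,0],[0,0,0],[0,0,0],[0,0,0]],"yaw":[0.3,0.6,0.9,1.2,1.5],"fingers":[130,130,130,130,130]}' 30 >/dev/null
python3 st.py
```

```text
yaw 69.46 F [-8.  -3.3  8.6] M [-0.45  1.47  0.42] op 0.0531 pos [ 0.5456 -0.0286  0.0862]
yaw 67.51 F [-8.1 -2.4  8.3] M [-0.39  1.48  0.37] op 0.0531 pos [ 0.5455 -0.0286  0.0862]
yaw 66.02 F [-7.7 -2.6  7.9] M [-0.41  1.46  0.35] op 0.0529 pos [ 0.5455 -0.0286  0.0862]
```

```bash
cat >> st.py <<'E'
import sys
sys.exit(abs(s["torque"][2])>.47)
E
python3 -m handwheel '{"travel":[[0,0,0],[0,0,0],[0,0,0],[0,0,0],[0,0,0]],"yaw":[0.25,0.5,0.75,1,1],"fingers":[130,130,130,130,130]}' 30 >/dev/null
python3 st.py && python3 -m handwheel '{"travel":[[0,0,0],[0,0,0],[0,0,0],[0,0,0],[0,0,0]],"yaw":[0.25,0.5,0.75,1,1],"fingers":[130,130,130,130,130]}' 30 >/dev/null &&
python3 st.py && python3 -m handwheel '{"travel":[[0,0,0],[0,0,0],[0,0,0],[0,0,0],[0,0,0]],"yaw":[0.2,0.4,0.6,0.7,0.7],"fingers":[130,130,130,130,130]}' 30 >/dev/null &&
python3 st.py && python3 -m handwheel '{"travel":[[0,0,0],[0,0,0],[0,0,0],[0,0,0],[0,0,0]],"yaw":[0.2,0.4,0.6,0.7,0.7],"fingers":[130,130,130,130,130]}' 30 >/dev/null &&
python3 st.py && python3 -m handwheel '{"travel":[[0,0,0],[0,0,0],[0,0,0],[0,0,0],[0,0,0]],"yaw":[0.2,0.4,0.6,0.7,0.7],"fingers":[130,130,130,130,130]}' 30 >/dev/null &&
python3 st.py
```

```text
yaw 65.02 F [-6.5 -2.1  9.4] M [-0.41  1.49  0.25] op 0.0533 pos [ 0.5455 -0.0286  0.0862]False
```

```bash
sed -i 's/sys.exit(\(.*\))$/sys.exit(int(\1))/' st.py
python3 -m handwheel '{"travel":[[0,0,0],[0,0,0],[0,0,0],[0,0,0],[0,0,0]],"yaw":[0.2,0.4,0.6,0.8,1],"fingers":[130,130,130,130,130]}' 30 >/dev/null &&
python3 st.py && python3 -m handwheel '{"travel":[[0,0,0],[0,0,0],[0,0,0],[0,0,0],[0,0,0]],"yaw":[0.2,0.4,0.5,0.6,0.7],"fingers":[130,130,130,130,130]}' 30 >/dev/null &&
python3 st.py && python3 -m handwheel '{"travel":[[0,0,0],[0,0,0],[0,0,0],[0,0,0],[0,0,0]],"yaw":[0.2,0.4,0.5,0.6,0.7],"fingers":[130,130,130,130,130]}' 30 >/dev/null &&
python3 st.py && python3 -m handwheel '{"travel":[[0,0,0],[0,0,0],[0,0,0],[0,0,0],[0,0,0]],"yaw":[0.2,0.4,0.5,0.6,0.7],"fingers":[130,130,130,130,130]}' 30 >/dev/null &&
python3 st.py
```

```text
yaw 64.02 F [-7.3 -2.4  8.2] M [-0.36  1.52  0.34] op 0.0529 pos [ 0.5455 -0.0286  0.0862]
yaw 63.33 F [-7.9 -2.7  8.1] M [-0.41  1.49  0.41] op 0.0532 pos [ 0.5454 -0.0286  0.0862]
yaw 62.62 F [-7.5 -2.   8.7] M [-0.4   1.55  0.33] op 0.053 pos [ 0.5455 -0.0286  0.0862]
yaw 61.92 F [-7.5 -2.9  8.7] M [-0.4   1.54  0.39] op 0.0529 pos [ 0.5454 -0.0286  0.0862]
```

```bash

python3 -m handwheel '{"travel":[[0,0,0],[0,0,0],[0,0,0],[0,0,0],[0,0,0]],"yaw":[0.1,0.2,0.3,0.4,0.5],"fingers":[130,130,130,130,130]}' 30 >/dev/null &&
python3 st.py && python3 -m handwheel '{"travel":[[0,0,0],[0,0,0],[0,0,0],[0,0,0],[0,0,0]],"yaw":[0.1,0.2,0.3,0.4,0.5],"fingers":[130,130,130,130,130]}' 30 >/dev/null &&
python3 st.py && python3 -m handwheel '{"travel":[[0,0,0],[0,0,0],[0,0,0],[0,0,0],[0,0,0]],"yaw":[0.1,0.2,0.3,0.4,0.5],"fingers":[130,130,130,130,130]}' 30 >/dev/null &&
python3 st.py && python3 -m handwheel '{"travel":[[0,0,0],[0,0,0],[0,0,0],[0,0,0],[0,0,0]],"yaw":[0.1,0.2,0.3,0.4,0.5],"fingers":[130,130,130,130,130]}' 30 >/dev/null &&
python3 st.py && python3 -m handwheel '{"travel":[[0,0,0],[0,0,0],[0,0,0],[0,0,0],[0,0,0]],"yaw":[0.1,0.2,0.3,0.4,0.5],"fingers":[130,130,130,130,130]}' 30 >/dev/null &&
python3 st.py
```

```text
yaw 61.48 F [-7.4 -2.2  9.2] M [-0.42  1.59  0.75] op 0.0528 pos [ 0.5454 -0.0286  0.0862]
```

```bash

python3 -m handwheel '{"travel":[[0,0,0],[0,0,0],[0,0,0],[0,0,0],[0,0,0]],"yaw":[0,0,0,0,0],"fingers":[90,80,70,60,50]}'; python3 st.py
python3 -m handwheel '{"travel":[[0,0,-2],[0,0,-5],[0,0,-8],[0,0,-11],[0,0,-13]],"yaw":[0,0,0,0,0],"fingers":[40,20,0,0,0]}'
python3 -m handwheel '{"travel":[[0,0,0],[0,0,0],[0,0,0],[0,0,0],[0,0,0]],"yaw":[0,0,0,0,0],"fingers":[0,0,0,0,0]}';python3 look.py w5
python3 -c "
import cv2
im=cv2.imread('pics/w5.png')[70:270,200:450];cv2.imwrite('pics/w5c.png',cv2.convertScaleAbs(cv2.resize(im,None,fx=3,fy=3,interpolation=2),alpha=1.8,beta=20))"
```

```text
t: 10.95
ee_pos: [0.5481, -0.0282, 0.0861]
ee_rot: [0.86, 0.51, 0.0, 0.0]
ft_force: [-0.3, -0.4, -0.5]
opening: 0.0688
yaw 61.39 F [-0.3 -0.4 -0.5] M [-0.03 -0.02  0.06] op 0.0688 pos [ 0.5481 -0.0282  0.0861]
t: 11.37
ee_pos: [0.5487, -0.0284, 0.2192]
ee_rot: [0.86, 0.51, 0.002, 0.001]
ft_force: [0.3, -0.2, 0.9]
opening: 0.0854
t: 11.78
ee_pos: [0.5465, -0.0281, 0.2145]
ee_rot: [0.86, 0.51, -0.001, -0.001]
ft_force: [0.3, 0.3, 0.3]
opening: 0.0853
11.7833 [ 0.5465 -0.0281  0.2145] [-0.17  0.33 -0.03  1.21 -0.    1.9 ] 61.39
length_ring [326.6 168.2] 0.8 [ 0.5554 -0.0111  0.1   ]
stop_pin [266.6 213.8] 0.88 [ 0.4883 -0.0269  0.076 ]
ring_pin [324.6 169.5] 0.84 [ 0.5509 -0.0166  0.076 ]
speed_mark [324.9 205. ] 0.91 [ 0.5463 -0.0265  0.132 ]
speed_mark [370.3 307.2] 0.2 [ 0.537 -0.115  0.132]
feed_button_top [368.3 304.3] 0.64 [ 0.5299 -0.1343  0.1   ]
stop [264.3 212.7] 0.93 [ 0.489  -0.0244  0.08  ]
```

View pics/w5c.png

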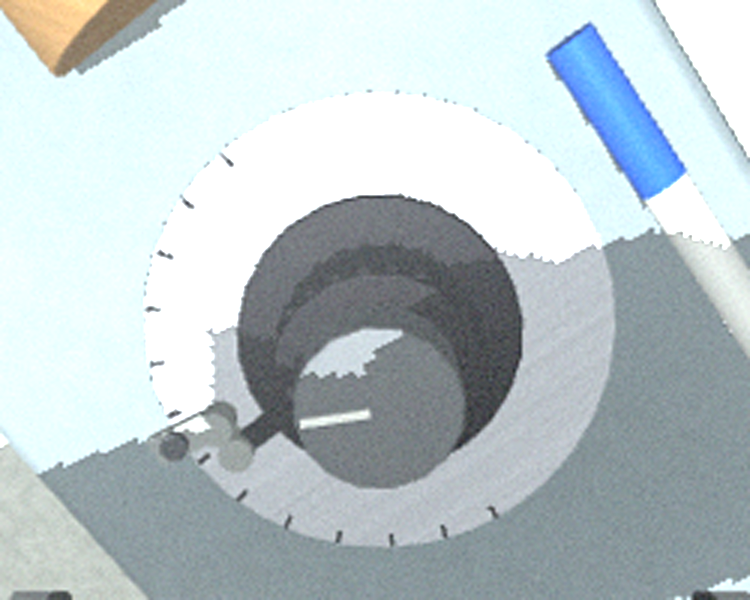

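```bash

python3 - <<'E'
from h import *
a=[atz("wrist",(300,211.7),.132),atz("wrist",(323.3,207.7),.132)];d=a[0]-a[1];print("mark now",np.degrees(np.arctan2(d[1],d[0])))
# w1 pose reconstructed via fixed hand-eye
def cam(pos,yaw):
    Rt=R.from_euler("z",yaw,degrees=True).as_matrix()@np.diag([1,-1,-1.]);X=np.array([[0,-.947,-.32],[1,0,0],[0,-.32,.947]])
    return np.array(pos)+Rt@[.082,0,-.143],Rt@X
K=np.array(cams.camera_params("wrist")["camera_matrix"])
def az(c,uv,z):
    o,M=c;d=M@np.linalg.inv(K)@[*uv,1];return o+d*(z-o[2])/d[2]
c1=cam([.5437,-.0375,.2155],114.57)
d=az(c1,(316.5,179.8),.132)-az(c1,(335,195.3),.132);print("mark w1",np.degrees(np.arctan2(d[1],d[0])))
c2=cam([.5441,-.0253,.1427],114.5);c5=cam([.5465,-.0281,.2145],61.4)
for z in(.08,.09,.1): print(z,az(c1,(257.5,287),z),az(c2,(232,354),z),az(c5,(368.3,304.3),z))
E
python3 -m handwheel '{"travel":[[-2,0.8,0],[-5,2,0],[-8,3,0],[-10,3.8,0],[-10.9,4.1,0]],"yaw":[0,0,0,0,0],"fingers":[60,120,180,255,255]}'
python3 -m handwheel '{"travel":[[0,0,0],[0,0,0],[0,0,0],[0,0,0],[0,0,0]],"yaw":[0,0,0,0,0],"fingers":[255,255,255,255,255]}';python3 look.py w6
```

```text
mark now 161.7288345191317
mark w1 163.36329126284014
0.08 [ 0.52684356 -0.15218441  0.08      ] [ 0.5258526  -0.15043712  0.08      ] [ 0.5251663  -0.14754287  0.08      ]
0.09 [ 0.52622455 -0.14538874  0.09      ] [ 0.52508656 -0.14072618  0.09      ] [ 0.5273496  -0.14064422  0.09      ]
0.1 [ 0.52560553 -0.13859306  0.1       ] [ 0.52432052 -0.13101525  0.1       ] [ 0.52953289 -0.13374557  0.1       ]
t: 12.55
ee_pos: [0.531, -0.1462, 0.2161]
ee_rot: [0.861, 0.509, -0.0, 0.001]
ft_force: [0.1, 0.4, 0.1]
opening: 0.0259
t: 12.97
ee_pos: [0.5314, -0.1424, 0.2161]
ee_rot: [0.859, 0.511, 0.0, -0.0]
ft_force: [-0.4, -0.4, -0.4]
opening: 0.0002
12.9667 [ 0.5314 -0.1424  0.2161] [-0.38  0.33 -0.03  1.21  0.    1.69] 61.49
length_ring [288.7  63.3] 0.78 [ 0.5526 -0.0486  0.1   ]
length_ring [320.2 192.6] 0.35 [ 0.5266 -0.1405  0.1   ]
stop_pin [203.   84.3] 0.85 [ 0.4858 -0.0284  0.076 ]
ring_pin [289.   63.5] 0.59 [ 0.5511 -0.0472  0.076 ]
speed_mark [256.7  35.5] 0.89 [ 0.546  -0.0296  0.132 ]
feed_button_top [319.7 195.4] 0.9 [ 0.525  -0.1429  0.1   ]
stop [201.3  82. ] 0.8 [ 0.4869 -0.0276  0.08  ]
```

View pics/w6.png

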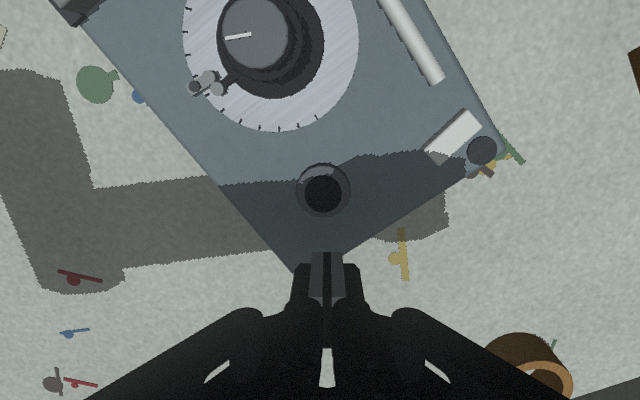

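```bash

python3 -m handwheel '{"travel":[[-0.3,-0.2,2],[-0.6,-0.3,4.5],[-0.6,-0.3,7],[-0.6,-0.3,9],[-0.6,-0.3,9.5]],"yaw":[0,0,0,0,0],"fingers":[255,255,255,255,255]}'
python3 -m handwheel '{"travel":[[0,0,0],[0,0,0],[0,0,0],[0,0,0],[0,0,0]],"yaw":[0,0,0,0,0],"fingers":[255,255,255,255,255]}'
python3 look.py w7;python3 st.py
```

```text
t: 13.73
ee_pos: [0.5233, -0.1465, 0.1177]
ee_rot: [0.86, 0.51, -0.002, -0.002]
ft_force: [-0.6, -0.1, 0.2]
opening: -0.0002
t: 14.15
ee_pos: [0.5268, -0.1478, 0.1225]
ee_rot: [0.86, 0.51, 0.001, 0.001]
ft_force: [-1.1, -0.5, -0.9]
opening: 0.0001
14.15 [ 0.5268 -0.1478  0.1225] [-0.39  0.38 -0.21  0.98 -0.    1.68] 61.39
length_ring [258.3  52.4] 0.95 [ 0.5449 -0.0512  0.1   ]
stop_pin [140.2  69.9] 0.81 [ 0.4853 -0.0262  0.076 ]
ring_pin [260.6  53.8] 0.89 [ 0.5422 -0.0488  0.076 ]
speed_mark [217.6  17.6] 0.66 [ 0.5422 -0.0399  0.132 ]
stop [139.6  67.4] 0.7 [ 0.4872 -0.0262  0.08  ]
yaw 61.39 F [-1.1  0.6 -0.1] M [0.07 0.01 0.04] op 0.0001 pos [ 0.5258 -0.1474  0.1212]
```

View pics/w7.png

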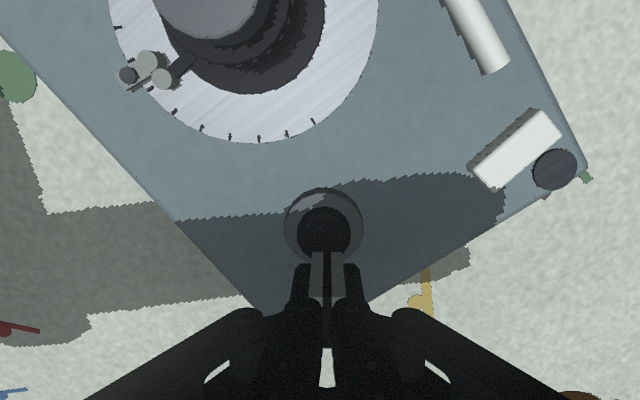

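```bash
cat > fz.py <<'E'
from h import *
import sys
s=sensors.observe();print(np.round(s["ft_force"],1),np.round(s["torque"],2),np.round(s["ee_pos"],4));sys.exit(int(s["ft_force"][2]>2))
E
python3 -m handwheel '{"travel":[[0.2,0,0.5],[0.2,0,1.0],[0.2,0,1.5],[0.2,0,1.8],[0.2,0,2.0]],"yaw":[0,0,0,0,0],"fingers":[255,255,255,255,255]}' >/dev/null; python3 fz.py &&
python3 -m handwheel '{"travel":[[0,0,0.1],[0,0,0.2],[0,0,0.3],[0,0,0.4],[0,0,0.4]],"yaw":[0,0,0,0,0],"fingers":[255,255,255,255,255]}' >/dev/null && python3 fz.py &&
python3 -m handwheel '{"travel":[[0,0,0.1],[0,0,0.2],[0,0,0.3],[0,0,0.3],[0,0,0.3]],"yaw":[0,0,0,0,0],"fingers":[255,255,255,255,255]}' >/dev/null && python3 fz.py &&
python3 -m handwheel '{"travel":[[0,0,0.1],[0,0,0.2],[0,0,0.3],[0,0,0.3],[0,0,0.3]],"yaw":[0,0,0,0,0],"fingers":[255,255,255,255,255]}' >/dev/null && python3 fz.py &&
python3 -m handwheel '{"travel":[[0,0,0.1],[0,0,0.2],[0,0,0.3],[0,0,0.3],[0,0,0.3]],"yaw":[0,0,0,0,0],"fingers":[255,255,255,255,255]}' >/dev/null && python3 fz.py
```

```text
[0.4 1.1 0.6] [ 0.01 -0.01  0.04] [ 0.5261 -0.1454  0.1001]
[-0.1 -0.6 -0.1] [-0.05 -0.01 -0.04] [ 0.5268 -0.1457  0.097 ]
[ 0.2 -0.4  0.3] [0.03 0.06 0.02] [ 0.5266 -0.1456  0.094 ]
[-0.1  0.3  2. ] [0.1  0.1  0.05] [ 0.5268 -0.1457  0.0912]
```

```bash
sed -i 's/>2))/>8))/' fz.py
python3 -m handwheel '{"travel":[[0,0,-0.6],[0.2,0,-0.6],[0.2,0,-0.4],[0.2,0,-0.2],[0.2,0,0]],"yaw":[0,0,0,0,0],"fingers":[255,255,255,255,255]}' >/dev/null; python3 fz.py &&
python3 -m handwheel '{"travel":[[0,0,0.1],[0,0,0.2],[0,0,0.2],[0,0,0.2],[0,0,0.2]],"yaw":[0,0,0,0,0],"fingers":[255,255,255,255,255]}' >/dev/null && python3 fz.py &&
python3 -m handwheel '{"travel":[[0,0,0.1],[0,0,0.2],[0,0,0.2],[0,0,0.2],[0,0,0.2]],"yaw":[0,0,0,0,0],"fingers":[255,255,255,255,255]}' >/dev/null && python3 fz.py &&
python3 -m handwheel '{"travel":[[0,0,0.1],[0,0,0.1],[0,0,0.1],[0,0,0.1],[0,0,0.1]],"yaw":[0,0,0,0,0],"fingers":[255,255,255,255,255]}' >/dev/null && python3 fz.py &&
python3 -m handwheel '{"travel":[[0,0,0.1],[0,0,0.1],[0,0,0.1],[0,0,0.1],[0,0,0.1]],"yaw":[0,0,0,0,0],"fingers":[255,255,255,255,255]}' >/dev/null && python3 fz.py &&
python3 -m handwheel '{"travel":[[0,0,0.1],[0,0,0.1],[0,0,0.1],[0,0,0.1],[0,0,0.1]],"yaw":[0,0,0,0,0],"fingers":[255,255,255,255,255]}' >/dev/null && python3 fz.py
```

```text
[0.1 0.9 2.4] [ 0.09  0.01 -0.02] [ 0.5277 -0.1438  0.0909]
[-0.4  1.4  3.5] [0.15 0.   0.03] [ 0.5277 -0.1439  0.0892]
[-0.5  1.2  4.1] [0.21 0.1  0.01] [ 0.5277 -0.1439  0.0872]
[-0.3  1.5  4.5] [ 0.22  0.08 -0.01] [ 0.5278 -0.1439  0.0861]
[-1.9  1.7  9.9] [0.47 0.49 0.  ] [ 0.5278 -0.1439  0.086 ]
```

```bash

python3 -m handwheel '{"travel":[[0,0,0.03],[0,0,0],[0,0,-0.5],[0,0,-1.5],[0,0,-3]],"yaw":[0,0,0,0,0],"fingers":[255,255,255,255,255]}'
python3 -m handwheel '{"travel":[[0,0,-3],[0,0,-6],[0,0,-9],[0,0,-9],[0,0,-9]],"yaw":[0,0,0,0,0],"fingers":[255,255,255,255,255]}'
python3 look.py w8;python3 -c "
import cv2
im=cv2.imread('pics/w8.png')[0:250,150:480];cv2.imwrite('pics/w8c.png',cv2.convertScaleAbs(cv2.resize(im,None,fx=2.4,fy=2.4,interpolation=2),alpha=1.8,beta=20))"
```

```text
t: 18.67
ee_pos: [0.526, -0.1436, 0.114]
ee_rot: [0.86, 0.51, -0.002, -0.001]
ft_force: [0.4, 0.1, -0.9]
opening: -0.0002
t: 19.08
ee_pos: [0.5289, -0.1447, 0.2071]
ee_rot: [0.86, 0.51, 0.001, 0.002]
ft_force: [-1.0, -0.9, -0.2]
opening: 0.0001
19.0833 [ 0.5289 -0.1447  0.2071] [-0.38  0.33 -0.05  1.18 -0.    1.69] 61.38
length_ring [287.   60.4] 0.55 [ 0.5489 -0.0487  0.1   ]
stop_pin [197.2  79. ] 0.91 [ 0.483  -0.0258  0.076 ]
ring_pin [286.8  63.8] 0.65 [ 0.5452 -0.0481  0.076 ]
speed_mark [255.   29.8] 0.68 [ 0.5431 -0.0292  0.132 ]
feed_button_top [320.4 194.3] 0.63 [ 0.5231 -0.1391  0.1   ]
stop [197.9  74.9] 0.69 [ 0.4864 -0.0244  0.08  ]
```

View pics/w8c.png

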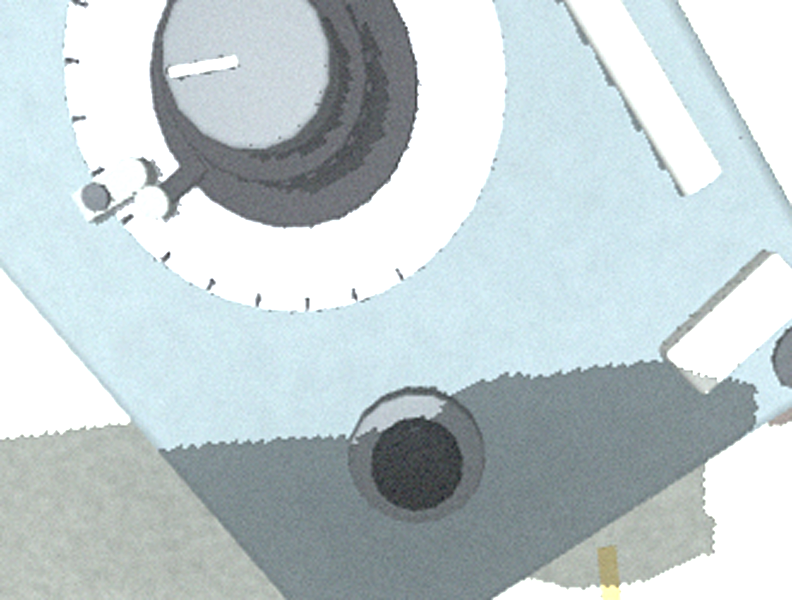

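The ring's pin (crop 155,203) still touches the stop pin (140,172). The button is up, and the speed mark, deck marker and eraser are where they were. The robot is clear, so I'm handing in.

```bash
python3 -c "
from h import *
print(manip.finish_job())"
```

```text
the job is handed in; nothing more can be done
None
```

The outer ring is against the stop, the feed button has been pressed fully down and released, and the job is handed in. It took about 19 s of the 51 s allowed.

- **Ring:** I gripped only the outer ring, at 30 N, and turned it about 53° clockwise in slowing steps. I stopped when the wrist torque rose from about 0.37 to 0.75 N m, which puts roughly 7 N on the stop (limit 15 N). After release and again at the end, the pictures show the two pins touching.
- **Button:** I pressed it with closed fingers. It moved about 6 mm, from about 0.092 to 0.086 m. The force followed the spring to about 4.5 N, then jumped to 9.9 N at the bottom, and the final picture shows it back up.
- **Inner knob:** The white mark measured 163.4° before the turn and 161.7° after it. The 1.6° difference is within my pixel-reading error, so I take it as unmoved.
- **Other items:** The deck marker and eraser look undisturbed in the last wrist picture. I did not re-photograph the things on the table, but the arm never went near them.

Some network detections of the ring pin were wrong: they landed on the ring's centre. I used pin positions read from the enlarged pictures instead, checked against the 52 mm radius.

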